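# Find the 12 mm spacer by pinching and seat it in the spring holder

### The job

Three alike steel spacer plates stand on the bench, 9, 12 and 15 mm thick. Pinch them in the gripper to find the 12 mm one by the finger opening, then push it upright, centred lengthwise and fully home onto the floor of the blue spring holder's slot, feeling for the slot and never pressing on the holder with more than 40 N. Leave the other two spacers standing where they are and do not put a wrong one into the slot; leave the tape roll, marker, bearing and ring alone.

Things in the scene. Friction and masses are not known exactly. Their poses are not given: they have to be found in the camera images.
- spacer_a_center (a point): Centre (half-way up, 28 mm above the underside) of one of three grey ground-steel spacer plates, 60 mm long (its x), 56 mm high (its z), standing on edge; thickness along its y is 9, 12 or 15 mm, which is not told by its name or place: it has to be found by pinching it across y. Foot edges bevelled 1 mm; about 0.25 kg.
- spacer_b_center (a point): Centre (half-way up, 28 mm above the underside) of one of three grey ground-steel spacer plates, 60 mm long (its x), 56 mm high (its z), standing on edge; thickness along its y is 9, 12 or 15 mm, which is not told by its name or place: it has to be found by pinching it across y. Foot edges bevelled 1 mm; about 0.25 kg.
- spacer_c_center (a point): Centre (half-way up, 28 mm above the underside) of one of three grey ground-steel spacer plates, 60 mm long (its x), 56 mm high (its z), standing on edge; thickness along its y is 9, 12 or 15 mm, which is not told by its name or place: it has to be found by pinching it across y. Foot edges bevelled 1 mm; about 0.25 kg.
- holder: Spring holder fixed to the bench; origin: centre of the underside of its dark steel base plate, 100 (x) x 130 (y) x 8 mm. A blue carriage on it has a slot along x, open at both ends, 64 mm long, centred at x = 0. The carriage is clamped up to 10 mm off the base's centre along y, to either side: this offset is not measured, so feel or look for it. It does not yield when pushed.
- holder_top (a point): Point on the base's centre line (not the carriage's) at the height of the jaw tops, 36 mm above the bench; axes as the holder's. From the middle of a seated 12 mm spacer in +y: fixed blue jaw's inner face at -6 mm, its flat upright outer face at -20 mm; spring jaw's face at rest at +4.5 mm; outer face of the blue wall behind it at +25 mm. Inner top edges are rounded 3 to 4 mm.
- holder_floor (a point): Point on the base's centre line at the height of the slot's floor, 14 mm above the bench; axes as the holder's. A spacer that is home stands on this floor with its centre 42 mm above the bench and its top 34 mm above the jaws. 15 mm does not go in, 9 mm stays loose.
- jaw (a joint): Brass spring jaw at the +y side of the slot: 0 m at rest, grows to 0.0028 as it yields in +y; about 0.0015 with the 12 mm spacer in. Spring: 5 N at first, 2.5 N more per mm; with friction the 12 mm spacer must be pushed down with some 8 to 20 N to slide to the floor.
- tape_roll: Brown roll of tape lying flat, 95 mm across, 24 mm high; bystander. Origin: centre of its underside.
- marker: Black and red marker lying flat, 132 mm long, 16 mm thick; bystander. Origin: under its middle.
- bearing_20: Taper roller bearing cone, 50 mm across, 18 mm high; loose bystander. Origin: centre of its underside.
- ring: Thin bright steel ring, 48 mm across, 12 mm high, lying flat; bystander. Origin: centre of its underside.
There are look-alikes about, which are no part of the job. What is shaped like the part that bears spacer_b_center but orange or yellow is not meant.

How it is judged:
By the outcome, as a careful person would: the job done as asked, in the order asked, and still so for the second after the job is handed in, with the robot touching nothing.
It also fails if it takes over 58 s, if anything falls off the work surface, if the arm or the gripper's body presses on something with over 40 N, if the wrist force passes 120 N, or if a joint passes its speed limit or range.

### The arm

A 7-joint arm with a two-finger parallel gripper is mounted at the origin on a cart in front of the work surface, level with it; the furniture and walls round the work are solid. World frame = base frame: x ahead of the robot, y to its left, z up, the work surface at z = 0. Lengths are in mm, angles in rad, forces in N, time in s.
With the tool pointing down it reaches from about 400 to 875 mm from the base axis. Payload 4.4 kg.
Tool frame: the origin (TCP) lies at the very end of the fingers, on their centre line; the grasp point (between the pads) lies behind it (ctrl.hold_point_z is the z of the grasp point in the tool frame, in mm); z points along the fingers, y is the direction in which the jaws open and shut (so a half turn about z gives the same grasp; the last joint's range is limited). The gripper opens to 85 mm and grips with 20 to 120 N. Pads are 22 mm wide; open, the fingers measure 114 mm over their backs; the gripper's body (76 mm by 85 mm) begins 54 mm behind the grasp point. The pads swing forward as they close: fully open they stand 13 mm farther back than shut.
Start: joints at [1.263, 0.628, 0.038, 1.517, -0.027, 0.996, -0.02], TCP at [155.67, -631.098, 231.313] pointing down, gripper open.
Joint ranges: [-3.06, 3.06], [-0.37, 2.12], [-1.25, 1.32], [0.18, 2.47], [-1.1, 4.24], [0.23, 1.98], [-2.94, 2.94]. Speed limits (rad/s): [2.57, 2.57, 3.14, 3.14, 3.14, 3.14, 3.14].

### API

Orientations are given as [roll, pitch, yaw] about the fixed x, y, z axes, in that order (R = Rz(yaw) Ry(pitch) Rx(roll)).
In Python, from cell import ctrl, vision gives the robot as it stands.
- The arm moves only by the shell command python3 -m crank 'ROWS' [OPENING]. ROWS is JSON, a list of rows, each an object of numbers: "x", "y", "z": the shift along the tool's x, y, z in cm; "spin": the turn about the tool's z in rad. A call has 1 to 5 rows; each row shifts and turns the commanded pose from where the row before left it, along the tool's axes as they then stand; what a row does not reach is not made up. A row lasts 1/10 s, in which the tool goes at most 50 mm and 8.59 degrees, less where a joint would pass 70% of its speed; a pose out of reach is approached as far as the arm can. A call is refused whole if a number of a shift passes 5 or a number of a turn 0.15, either way. A call with a gripper value outside its range is refused whole. OPENING is the opening in per cent of the stroke, from 0 (shut) to 100 (fully open), set as the call begins (- or left out, the last holds). The fingers move at their own pace and stop on an object; the grip force is fixed at half the most. Time passes only in rows, so rows that do not move let the fingers close. It gives the time, the measured TCP pose, the force and the opening at its end, in the units of the state.
- ctrl.read_state(): the state, without advancing time (a new reading comes with each control period).
- vision.get_image(name): name is "side" or "top" or "wrist"; returns the picture (384x512x3 uint8, blue, green, red); there is no depth.
- vision.calibration(name): a dict with "vfov" (degrees; the focal length in pixels is half the picture's height over the tangent of half this angle, whatever the lens; pixels are square), "cx", "cy" (the principal point, pixels), "distortion" ([k1, k2, p1, p2, k3] as OpenCV has them; the pictures are not rectified), "eye" and "rotation" of the camera in the world. Camera axes: x right, y up, looking along -z (the intrinsics and any distortion apply to the point x, -y, -z); pixel columns grow to the right and rows downward; lengths in mm; the calibration is good to about 2 mm. A picture is of the moment at which its call begins: read the wrist's pose just before it. calibration takes no time and is no camera call; for the wrist camera it gives the pose at the moment of the call.
- ctrl.finish_job(): hands the job in, once; it reports no verdict.
Trained networks look in the newest picture that a camera, given by its name, has taken for a name from the list of things; names that differ only in an ending like _2 or _b are one class to them, and where a whole thing is asked for, a point or a joint stands for the part that bears it (a point fixed in the world has none). Each returns a list of dicts, best first, with "score" (0 to 1); they miss things now and then, are a little off and sometimes report something else, mostly with a low value. They report only what shows in the picture. A call takes as long as a camera call. They do not tell look-alikes from the thing itself.
- vision.boxes_of(name, camera): "extent" ([left, top, right, bottom] in pixels, round what is visible of it).
- vision.regions_of(name, camera): "mask" (384x512 bool, what is visible of it) and "extent" ([left, top, right, bottom] in pixels, round what is visible of it).
- vision.place_of(name, camera): "point" ([column, row] in pixels: a listed point, or the origin of a listed thing).
The state is a dict: "clock": time; "qpos": joint angles; "qd": joint speeds; "tau": joint torques, N m; "eef_pos": TCP position; "tool_rot": TCP orientation; "force": force on the tool from outside, world axes, zero at the start; "torque": the same for the moment, N m; "width": finger opening in mm.
Only numpy, scipy, OpenCV 4.12 (cv2) and the standard library are available. Lean on these libraries where they do the work, as an engineer would, in place of code of your own. Each camera call takes 0.05 s, during which the arm holds its last target.

## Working session

There is one attempt and no reset: what is moved stays moved. The work goes in short steps, Python scripts to look and compute and a shell command to move; the robot and the scene stay as the last step left them, time stands still between calls to the robot, and variables do not carry over. Pictures are saved under pics/ and viewed, and the job is handed in when it is done.

```bash
ls; mkdir -p pics
cat > h.py <<'E'
import numpy as np,cv2
from cell import ctrl,vision
def K(c):
    f=192/np.tan(np.radians(c["vfov"])/2); return np.array([[f,0,c["cx"]],[0,f,c["cy"]],[0,0,1.]])
def ray(c,p):
    u=cv2.undistortPoints(np.array([[p]],float),K(c),np.array(c["distortion"],float))[0,0]
    d=np.array(c["rotation"])@np.array([u[0],-u[1],-1.]); return np.array(c["eye"]),d
def onz(c,p,z):
    e,d=ray(c,p); return e+d*(z-e[2])/d[2]
def proj(c,P):
    q=(np.array(P,float).reshape(-1,3)-np.array(c["eye"]))@np.array(c["rotation"]); q=q*[1,-1,-1]
    return cv2.projectPoints(q.reshape(-1,1,3),np.zeros(3),np.zeros(3),K(c),np.array(c["distortion"],float))[0][:,0]
E
python3 - <<'E'
from h import *
print(ctrl.read_state(), ctrl.hold_point_z)
for n in("side","top","wrist"):
    c=vision.calibration(n); print(n,{k:np.round(v,3).tolist() for k,v in c.items() if k!='name'} )
    cv2.imwrite(f"pics/{n}0.png",vision.get_image(n))
E
```

```text
pics
{'clock': 0.0, 'qpos': array([ 1.26318745,  0.62934283,  0.03842302,  1.51836998, -0.02698663,
        0.99631132, -0.02000615]), 'qd': array([ 7.31794223e-04,  1.14856933e-04, -8.30965122e-05, -6.90382394e-04,
        2.15803261e-04,  1.34855536e-03, -5.27075309e-04]), 'tau': array([ 3.82379612e-04, -5.63405728e+01,  1.22678854e+00, -1.93452466e+01,
        1.11721340e-02,  1.05517352e-02,  5.96145000e-06]), 'eef_pos': array([ 155.53238359, -630.46805583,  230.39026033]), 'tool_rot': array([-3.13967883e+00,  2.53611116e-05,  2.41825293e-01]), 'force': array([-0.09805364,  0.40249541,  0.35776605]), 'torque': array([-0.00622772,  0.0403072 , -0.01334245]), 'width': 85.62416810752897} -18.700000000000003
side {'vfov': 49.342, 'cx': 252.303, 'cy': 198.556, 'distortion': [0.005, 0.0, 0.0, 0.0, 0.0], 'eye': [455.0, -1106.241, 668.489], 'rotation': [0.961, -0.02, -0.084]}
top {'vfov': 51.206, 'cx': 257.75, 'cy': 190.716, 'distortion': [-0.084, 0.0, 0.0, 0.0, 0.0], 'eye': [467.787, -211.315, 1251.521], 'rotation': [0.053, -0.004, -1.592]}
wrist {'vfov': 70.38, 'cx': 257.523, 'cy': 193.672, 'distortion': [0.017, 0.0, 0.0, 0.0, 0.0], 'eye': [237.569, -611.306, 372.671], 'rotation': [-0.333, 0.002, -1.329]}
```

Add to h.py:
```python
from scipy.spatial.transform import Rotation as Ro
def cal(n):
    c=dict(vision.calibration(n)); r=np.array(c["rotation"],float)
    if r.size==3: c["rotation"]=Ro.from_euler('xyz',r).as_matrix()
    return c
```

```text
(no output)
```

View pics/top0.png

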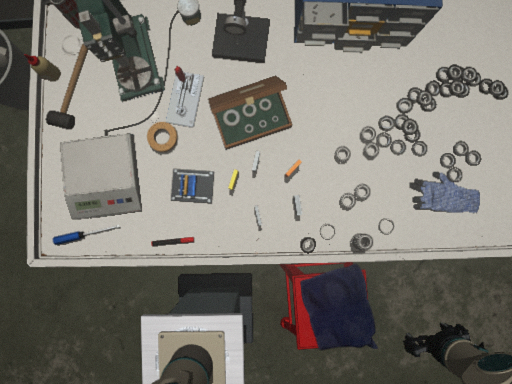

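View pics/side0.png

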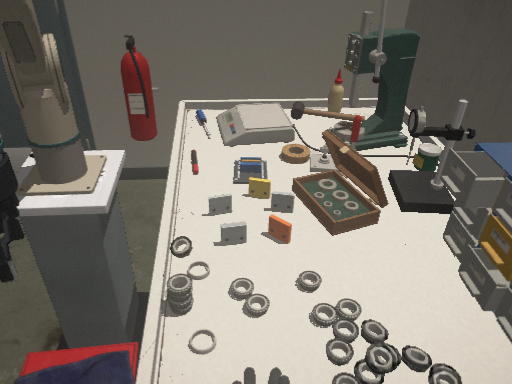

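View pics/wrist0.png

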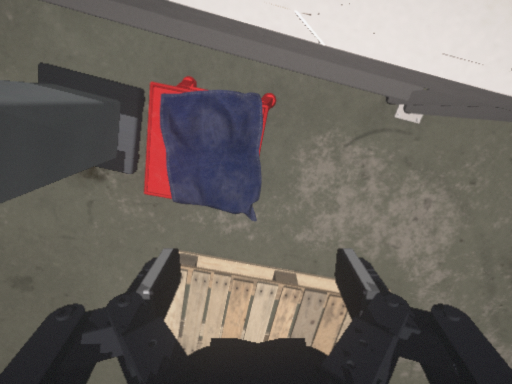

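Run:
```python
from h import *
im=cv2.imread("pics/top0.png"); cv2.imwrite("pics/topcrop.png",cv2.resize(im[135:245,160:320],None,fx=5,fy=5,interpolation=cv2.INTER_CUBIC))
s=cv2.imread("pics/side0.png"); cv2.imwrite("pics/sidecrop.png",cv2.resize(s[140:260,180:320],None,fx=5,fy=5,interpolation=cv2.INTER_CUBIC))
for n in("top","side"):
    c=cal(n); print(n,np.round(c["rotation"],2).tolist())
    for nm,z in(("spacer_a_center",28),("holder",0),("holder_top",36),("tape_roll",0),("marker",0),("bearing_20",0),("ring",0)):
        for d in vision.place_of(nm,n)[:6]:
            if d["score"]>.2: print(nm,round(d["score"],2),np.round(d["point"],1),np.round(onz(c,d["point"],z)))
c=cal("top")
for nm in("spacer_a_center",):
    for d in vision.regions_of(nm,"top"):
        m=d["mask"]; ys,xs=np.nonzero(m); pts=np.array([onz(c,(x,y),56)[:2] for x,y in zip(xs,ys)])
        print(round(d["score"],2),d["extent"],m.sum(),cv2.minAreaRect(pts.astype(np.float32)))
for d in vision.regions_of("holder","top"):
        m=d["mask"]; ys,xs=np.nonzero(m); pts=np.array([onz(c,(x,y),8)[:2] for x,y in zip(xs,ys)])
        print(round(d["score"],2),d["extent"],m.sum(),cv2.minAreaRect(pts.astype(np.float32)))
```

```text
top [[-0.02, 1.0, -0.05], [-1.0, -0.02, 0.0], [0.0, 0.05, 1.0]]
spacer_a_center 0.41 [299.7 204.2] [ 489. -345.   28.]
holder 0.6 [190.2 185.3] [556.  -6.   0.]
holder_top 0.64 [192.5 185.6] [552. -19.  36.]
holder_top 0.39 [169.4 242. ] [382.  54.  36.]
holder_top 0.34 [339.  154.3] [ 639. -469.   36.]
tape_roll 0.57 [162.  139.7] [702.  82.   0.]
tape_roll 0.25 [258.5 158.7] [ 635. -222.    0.]
marker 0.75 [170.8 238.2] [392.  57.   0.]
bearing_20 0.48 [339.2 154.9] [ 642. -477.    0.]
ring 0.49 [327.4 230.6] [ 405. -432.    0.]
side [[1.0, 0.03, -0.08], [-0.08, 0.57, -0.82], [0.02, 0.82, 0.57]]
spacer_a_center 0.79 [235.3 234.6] [ 492. -340.   28.]
holder 0.96 [249.3 171.6] [552.  -8.   0.]
holder_top 0.9 [248.1 162.8] [547. -16.  36.]
holder_top 0.53 [198.6 271.3] [ 408. -465.   36.]
tape_roll 0.95 [292.2 156. ] [701.  83.   0.]
marker 0.63 [193.8 164.1] [381.  46.   0.]
bearing_20 0.64 [311.1 283.9] [ 649. -482.    0.]
ring 0.77 [198.7 269. ] [ 406. -421.    0.]
ring 0.25 [232.4 236.9] [ 486. -315.    0.]
0.66 [295.4, 194.0, 303.2, 213.8] 105 ((487.3182678222656, -334.18408203125), (57.844478607177734, 16.38619613647461), 7.276918888092041)
0.95 [168.8, 169.5, 216.7, 203.5] 1293 ((556.53466796875, -14.206893920898438), (127.72259521484375, 102.63296508789062), 84.46195983886719)
```

View pics/topcrop.png

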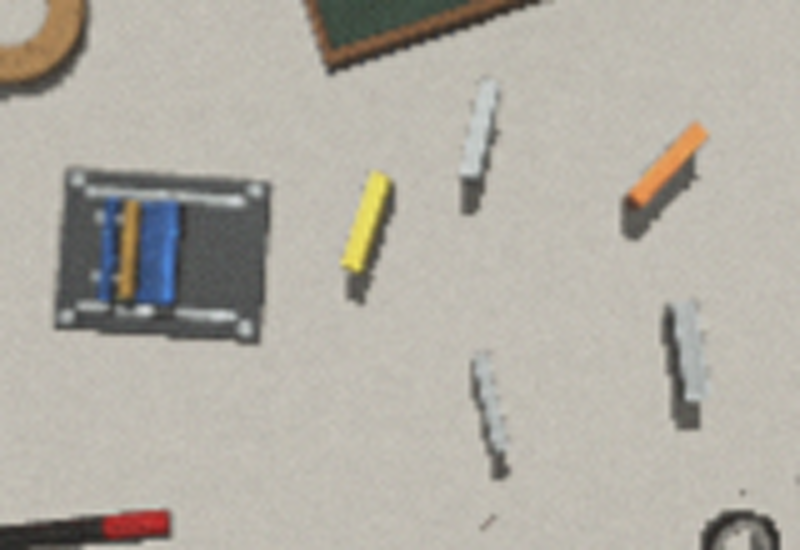

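View pics/sidecrop.png

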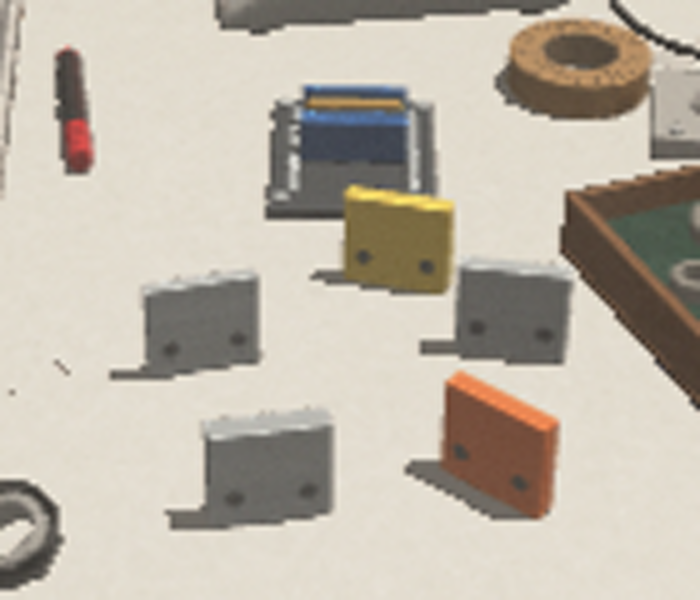

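Run:
```python
from h import *
im=cv2.imread("pics/top0.png"); c=cal("top"); up=cv2.resize(im[135:245,160:320],None,fx=5,fy=5,interpolation=cv2.INTER_CUBIC)
b=up.astype(int)
def w(p,z): return onz(c,((p[0]+.5)/5-.5+160,(p[1]+.5)/5-.5+135),z)
sat=b.max(2)-b.min(2); g=((sat<14)&(b.mean(2)>135)).astype(np.uint8)
print(b[130,481],b[410,490],b[350,690],b[350,400])
n,l,st,_=cv2.connectedComponentsWithStats(g)
for i in range(1,n):
    if st[i,4]>300:
        ys,xs=np.nonzero(l==i); pts=np.array([w((x,y),56)[:2] for x,y in zip(xs,ys)],np.float32)
        print(st[i],cv2.minAreaRect(pts))
# blue fixed jaw etc
blue=((b[...,0]-b[...,2]>50)).astype(np.uint8)
n,l,st,_=cv2.connectedComponentsWithStats(blue)
for i in range(1,n):
    if st[i,4]>300:
        ys,xs=np.nonzero(l==i); pts=np.array([w((x,y),36)[:2] for x,y in zip(xs,ys)],np.float32)
        print('blue',st[i],cv2.minAreaRect(pts),pts.min(0),pts.max(0))
br=((b[...,2]-b[...,0]>50)).astype(np.uint8)[150:340,50:270]
ys,xs=np.nonzero(br); pts=np.array([w((x+50,y+150),36)[:2] for x,y in zip(xs,ys)],np.float32); print('brass',cv2.minAreaRect(pts),pts.min(0),pts.max(0))
```

```text
[198 201 197] [178 180 175] [179 180 176] [181 192 196]
[  0   0  31  41 526] ((695.1625366210938, 67.30291748046875), (18.319435119628906, 24.338088989257812), 89.84796905517578)
[     0      0    800    550 178136] ((537.251220703125, -162.18637084960938), (482.1472473144531, 330.0691223144531), 88.78211212158203)
[549   0  43  32 450] ((687.3006591796875, -268.8097839355469), (21.198402404785156, 20.655258178710938), 45.40134048461914)
[758   0  42  40 559] ((683.1957397460938, -396.96954345703125), (16.465805053710938, 33.845237731933594), 42.101715087890625)
[560  30  27  34 370] ((671.682861328125, -267.7030029296875), (17.619503021240234, 16.59425163269043), 15.688451766967773)
[143  95  43  36 385] ((635.0953369140625, -24.02811622619629), (12.10589599609375, 29.53066635131836), 28.94020652770996)
[  99  102   55   63 1057] ((623.53369140625, -1.2801551818847656), (29.358112335205078, 40.584232330322266), 78.5203628540039)
[485 147  56  47 999] ((597.3748168945312, -230.57069396972656), (25.646780014038086, 34.315643310546875), 8.315211296081543)
[  86  186  160   21 1365] ((
[... 1897 characters left out ...]
34375), (11.443232536315918, 17.641353607177734), 26.7050724029541)
[623 523  44  27 650] ((377.2806396484375, -305.3565979003906), (25.60859489440918, 15.424783706665039), 88.67425537109375)
blue [ 99 198  18 102 956] ((556.85888671875, 15.699934005737305), (7.383962631225586, 62.022186279296875), 85.57890319824219) [526.04266   10.423699] [587.7018    21.446203]
blue [ 138  201   41  103 3344] ((554.3201904296875, -15.47184944152832), (22.076801300048828, 62.54676055908203), 85.5205078125) [522.8241  -27.38161] [585.0831     -2.4025145]
brass ((556.5735473632812, 3.214796543121338), (8.936970710754395, 58.28664016723633), 85.46253967285156) [527.59204    -2.4384093] [585.5934     9.172369]
```

Run:
```python
from h import *
c=cal("top")
def w(p,z): return onz(c,((p[0]+.5)/5-.5+160,(p[1]+.5)/5-.5+135),z)
for a,b in(((489,82),(470,178)),((483,352),(501,452)),((684,302),(696,400))):
    A,B=w(a,56),w(b,56); d=A-B; print((A+B)/2,np.hypot(*d[:2]),np.arctan2(d[1],d[0]))
print(ctrl.read_state()['clock'])
```

```text
[ 621.99536769 -212.30071602   56.        ] 59.108304885004706 -0.21492573333604795
[ 458.88482555 -216.34102944   56.        ] 60.47659842987962 0.15715877322341773
[ 486.73967787 -335.22247437   56.        ] 58.92930327431099 0.09635766813543657
0.95
```

```bash
cat >> h.py <<'E'
def plan(tx,ty,tz,yaw,n=None):
    s=ctrl.read_state(); p=np.array(s["eef_pos"],float); r=np.array(s["tool_rot"],float)
    print("at",np.round(p,1),"rot",np.round(r,4),"clk",round(s["clock"],2),"F",np.round(s["force"],1),"w",round(s["width"],2))
    R=Ro.from_euler('xyz',r).as_matrix()
    dy=(yaw-r[2]+np.pi)%(2*np.pi)-np.pi; spin=-dy
    d=np.array([tx,ty,tz])-p; L=np.linalg.norm(d)
    if n is None: n=max(1,int(np.ceil(max(L/49.5,abs(spin)/.149))))
    print("total tool-frame now cm",np.round(R.T@d/10,3),"spin",round(spin,4))
    ps=spin/n
    for i in range(n):
        print(i,np.round(R.T@(d/n)/10,2).tolist(),round(ps,3)); R=R@Ro.from_euler('z',ps).as_matrix()
E
python3 -c "
from h import *
plan(622,-212,200,-.215)"
```

```text
at [ 155.7 -631.1  231.3] rot [ 3.1415 -0.      0.2418] clk 0.95 F [ 0.2  0.6 -0.4] w 85.3
total tool-frame now cm [ 55.31  -29.527   3.133] spin 0.4568
0 [4.25, -2.27, 0.24] 0.035
1 [4.17, -2.42, 0.24] 0.035
2 [4.08, -2.56, 0.24] 0.035
3 [3.99, -2.71, 0.24] 0.035
4 [3.89, -2.84, 0.24] 0.035
5 [3.79, -2.98, 0.24] 0.035
6 [3.69, -3.11, 0.24] 0.035
7 [3.57, -3.24, 0.24] 0.035
8 [3.46, -3.36, 0.24] 0.035
9 [3.34, -3.48, 0.24] 0.035
10 [3.21, -3.6, 0.24] 0.035
11 [3.08, -3.71, 0.24] 0.035
12 [2.95, -3.81, 0.24] 0.035
```

```bash
python3 -m crank '[{"x":4.2,"y":-2.3,"z":0.2,"spin":0.035},{"x":4.2,"y":-2.4,"z":0.2,"spin":0.035},{"x":4.1,"y":-2.6,"z":0.2,"spin":0.035},{"x":4.0,"y":-2.7,"z":0.2,"spin":0.035},{"x":3.9,"y":-2.8,"z":0.2,"spin":0.035}]'
python3 -m crank '[{"x":3.8,"y":-3.0,"z":0.2,"spin":0.035},{"x":3.7,"y":-3.1,"z":0.2,"spin":0.035},{"x":3.6,"y":-3.2,"z":0.2,"spin":0.035},{"x":3.5,"y":-3.4,"z":0.2,"spin":0.035},{"x":3.3,"y":-3.5,"z":0.2,"spin":0.035}]'
python3 -m crank '[{"x":3.2,"y":-3.6,"z":0.2,"spin":0.035},{"x":3.1,"y":-3.7,"z":0.2,"spin":0.035},{"x":2.9,"y":-3.8,"z":0.2,"spin":0.035},{"x":0},{"x":0}]'
python3 - <<'E'
from h import *
cv2.imwrite("pics/w1.png",vision.get_image("wrist"))
c=cal("wrist"); plan(622,-212,200,-.215)
for p in vision.place_of("spacer_a_center","wrist"): print(round(p["score"],2),p["point"],onz(c,p["point"],28))
E
```

```text
clock: 1.45
eef_pos: [336.3, -468.6, 221.5]
tool_rot: [3.141, -0.0, 0.065]
force: [0.6, -1.7, -0.5]
width: 85.2
clock: 1.95
eef_pos: [516.3, -306.8, 211.5]
tool_rot: [3.141, -0.001, -0.11]
force: [0.2, -0.6, -0.1]
width: 85.5
at [ 524.5 -297.2  210.9] rot [-3.1347 -0.0059 -0.0988] clk 2.0 F [7.1 6.3 0.4] w 85.38
total tool-frame now cm [ 8.853 -9.43   1.205] spin 0.1162
0 [2.95, -3.14, 0.4] 0.039
1 [2.83, -3.26, 0.4] 0.039
2 [2.7, -3.36, 0.4] 0.039
0.84 [280.3, 194.3] [ 494.26324098 -322.4145249    28.        ]invalid input at $[3]: expected keys x, y, z, spin
```

View pics/w1.png

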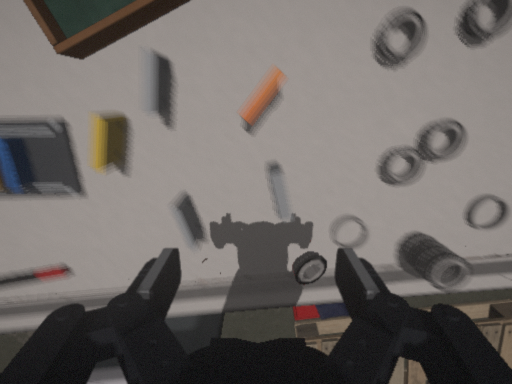

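```bash
python3 -m crank '[{"x":3.0,"y":-3.1,"z":0.3,"spin":0.04},{"x":2.8,"y":-3.3,"z":0.3,"spin":0.04},{"x":2.7,"y":-3.4,"z":0.3,"spin":0.03},{"x":0,"y":0,"z":0,"spin":0},{"x":0,"y":0,"z":0,"spin":0}]'
python3 - <<'E'
from h import *
cv2.imwrite("pics/w2.png",vision.get_image("wrist"))
c=cal("wrist"); plan(622,-212,200,-.215)
for p in vision.place_of("spacer_a_center","wrist"): print(round(p["score"],2),p["point"],onz(c,p["point"],28))
E
```

```text
clock: 2.55
eef_pos: [613.9, -222.5, 201.8]
tool_rot: [-3.141, 0.001, -0.215]
force: [-0.9, -0.8, 0.0]
width: 85.3
at [ 612.8 -224.4  202.1] rot [ 3.1407e+00  8.0000e-04 -2.1770e-01] clk 2.6 F [ 0.1 -1.8 -0.5] w 85.58
total tool-frame now cm [ 0.627 -1.406  0.205] spin -0.0027
0 [0.63, -1.41, 0.21] -0.003
0.93 [364.0, 247.9] [ 484.28017203 -340.15856023   28.        ]
0.73 [424.4, 273.6] [ 427.31746218 -416.00287988   28.        ]
0.65 [118.4, 238.4] [567.19200604 -30.21417147  28.        ]
```

View pics/w2.png

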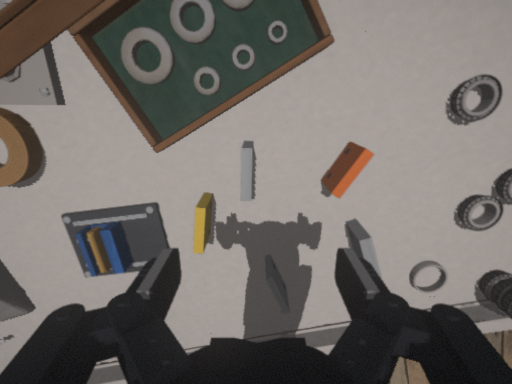

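Run:
```python
import cv2
i=cv2.imread("pics/w2.png"); cv2.imwrite("pics/w2c.png",cv2.resize(i[130:215,215:295],None,fx=7,fy=7,interpolation=cv2.INTER_CUBIC))
cv2.imwrite("pics/w2h.png",cv2.resize(i[195:285,55:175],None,fx=6,fy=6,interpolation=cv2.INTER_CUBIC))
```

```text
(no output)
```

View pics/w2c.png

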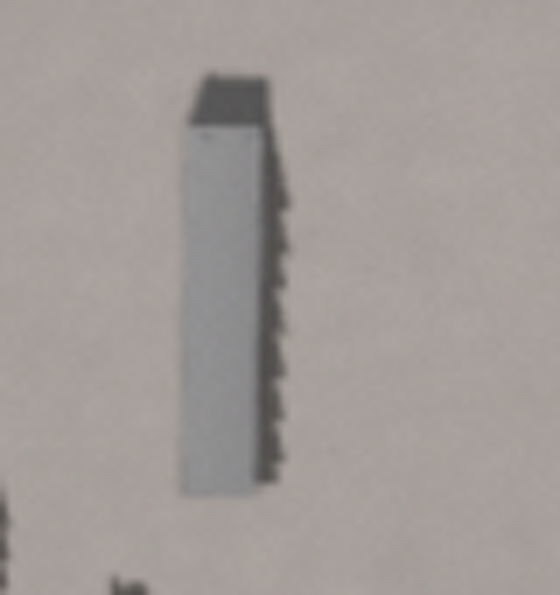

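View pics/w2h.png

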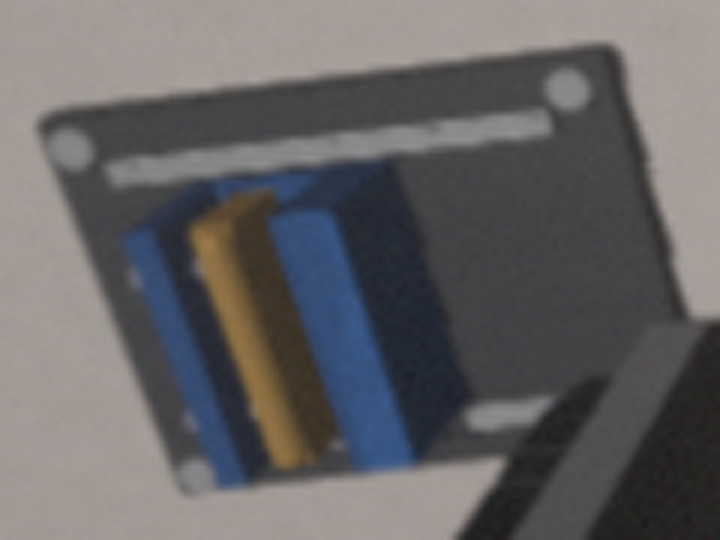

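Run:
```python
from h import *
c=cal("wrist")
def w(p,z,o=(215,130),k=7): return onz(c,((p[0]+.5)/k-.5+o[0],(p[1]+.5)/k-.5+o[1]),z)
P=[w(p,56)[:2] for p in((188,124),(264,124),(258,493),(180,493))]
P=np.array(P); d=(P[0]+P[1]-P[2]-P[3])/2
print(P.mean(0),np.hypot(*d),np.arctan2(d[1],d[0]),np.hypot(*(P[0]-P[1])),np.hypot(*(P[2]-P[3])))
# holder: top of fixed jaw corners z=36 ; base plate corners z=8
H=lambda p,z:np.round(w(p,z,(55,195),6),1)
for p in((270,210),(332,205),(410,465),(357,470)): print('fixed',H(p,36))
for p in((125,235),(155,230),(245,485),(218,488)): print('wall',H(p,36))
for p in((45,120),(615,45),(185,492)): print('base',H(p,8))
s=ctrl.read_state(); print(s['eef_pos'],s['tool_rot'],s['clock'])
```

```text
[ 621.52120507 -215.52959709] 59.556730156304134 -0.2508884693596321 11.488562346957629 12.594497755216711
fixed [587.  -18.4  36. ]
fixed [585.2 -31.3  36. ]
fixed [521.9 -23.4  36. ]
fixed [523.3 -11.6  36. ]
wall [588.1  13.   36. ]
wall [587.9   6.5  36. ]
wall [525.1  13.7  36. ]
wall [525.7  19.8  36. ]
base [608.7  41.3   8. ]
base [598.3 -87.2   8. ]
base [511.1  51.9   8. ]
[ 612.34858525 -225.27800528  202.32999076] [ 3.14044137e+00  6.49143448e-04 -2.19436443e-01] 2.65
```

```bash
python3 -c "
from h import *
plan(621.7,-214,100,-.235)"
```

```text
at [ 612.3 -225.3  202.3] rot [ 3.1404e+00  6.0000e-04 -2.1940e-01] clk 2.65 F [-0.8 -0.7  0.6] w 85.61
total tool-frame now cm [ 0.674 -1.316 10.231] spin 0.0156
0 [0.22, -0.44, 3.41] 0.005
1 [0.22, -0.44, 3.41] 0.005
2 [0.22, -0.44, 3.41] 0.005
```

```bash
python3 -m crank '[{"x":0.2,"y":-0.4,"z":3.4,"spin":0.005},{"x":0.2,"y":-0.4,"z":3.4,"spin":0.005},{"x":0.2,"y":-0.5,"z":3.4,"spin":0.005},{"x":0,"y":0,"z":0,"spin":0}]' 50
python3 - <<'E'
from h import *
cv2.imwrite("pics/w3.png",vision.get_image("wrist"))
plan(621.7,-214,28,-.235)
E
```

```text
clock: 3.05
eef_pos: [618.0, -212.0, 96.1]
tool_rot: [-3.141, 0.009, -0.234]
force: [-0.1, -0.1, -0.9]
width: 42.6
at [ 619.7 -213.2   98.8] rot [ 3.1415  0.0048 -0.2346] clk 3.1 F [-0.7  0.1  0.4] w 42.75
total tool-frame now cm [0.242 0.028 7.079] spin 0.0004
0 [0.12, 0.01, 3.54] 0.0
1 [0.12, 0.01, 3.54] 0.0
```

View pics/w3.png

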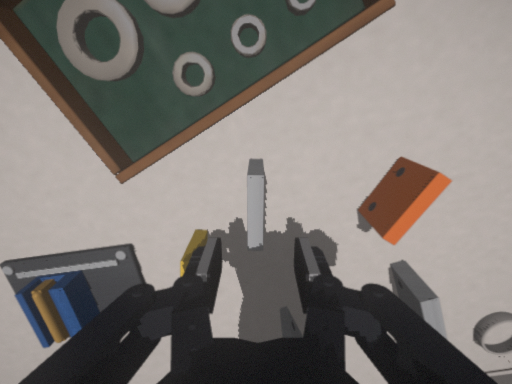

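Run:
```python
from h import *
c=cal("wrist"); s=ctrl.read_state(); R=Ro.from_euler('xyz',s['tool_rot']).as_matrix()
for p in((196,231),(208,233),(248,175),(264,175),(263,247),(248,248)):
    P=onz(c,p,56); print(p,np.round(P,1),np.round(R.T@(P-s['eef_pos']),1))
```

```text
(196, 231) [ 621.2 -166.5   56. ] [ -9.3 -45.8  42.8]
(208, 233) [ 617.4 -174.8   56. ] [-11.  -36.9  42.8]
(248, 175) [ 654.5 -215.3   56. ] [34.5 -6.1 42.6]
(264, 175) [ 651.9 -226.2   56. ] [34.5  5.1 42.6]
(263, 247) [ 596.1 -212.5   56. ] [-23.    4.8  42.9]
(248, 248) [ 597.9 -201.1   56. ] [-23.9  -6.7  42.9]
```

```bash
python3 -m crank '[{"x":0.6,"y":-0.1,"z":0.6,"spin":0},{"x":0,"y":0,"z":1.6,"spin":0},{"x":0,"y":0,"z":2.5,"spin":0},{"x":0,"y":0,"z":2.3,"spin":0},{"x":0,"y":0,"z":0,"spin":0}]' 35
python3 - <<'E'
from h import *
cv2.imwrite("pics/w4.png",vision.get_image("wrist"))
plan(624,-214,28,-.235)
E
```

```text
clock: 3.6
eef_pos: [626.0, -212.5, 27.6]
tool_rot: [-3.141, 0.005, -0.233]
force: [-0.9, 0.1, 0.2]
width: 30.0
at [ 627.3 -213.    29.4] rot [-3.1415e+00  2.1000e-03 -2.3350e-01] clk 3.65 F [-0.5  0.2 -0.3] w 29.55
total tool-frame now cm [-0.295  0.175  0.142] spin 0.0015
0 [-0.29, 0.18, 0.14] 0.001
```

View pics/w4.png

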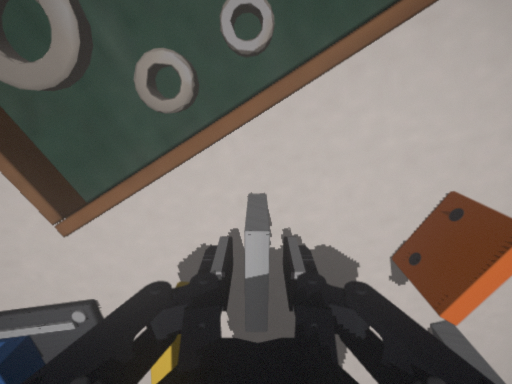

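```bash
python3 - <<'E'
from h import *
c=cal("wrist"); s=ctrl.read_state(); R=Ro.from_euler('xyz',s['tool_rot']).as_matrix()
for p in((247,233),(270,233),(245,330),(268,330)):
    P=onz(c,p,56); print(p,np.round(P,1),np.round(R.T@(P-s['eef_pos']),1))
E
python3 -m crank '[{"x":0,"y":0,"z":0,"spin":0},{"x":0,"y":0,"z":0,"spin":0},{"x":0,"y":0,"z":0,"spin":0},{"x":0,"y":0,"z":0,"spin":0}]' 0
python3 -m crank '[{"x":0,"y":0,"z":0,"spin":0},{"x":0,"y":0,"z":0,"spin":0}]' 0
```

```text
(247, 233) [ 652.6 -214.6   56. ] [ 24.9  -4.3 -26.6]
(270, 233) [ 650.1 -225.1   56. ] [ 24.9   6.6 -26.6]
(245, 330) [ 596.1 -199.3   56. ] [-33.5  -6.1 -26.5]
(268, 330) [ 593.3 -211.4   56. ] [-33.5   6.4 -26.5]
clock: 4.05
eef_pos: [629.3, -213.6, 31.9]
tool_rot: [3.141, -0.003, -0.233]
force: [0.9, 0.1, 5.0]
width: 10.9
clock: 4.25
eef_pos: [629.3, -213.6, 31.8]
tool_rot: [3.141, -0.003, -0.233]
force: [0.1, -0.3, 6.1]
width: 10.8
```

```bash
python3 -m crank '[{"x":0,"y":0,"z":0,"spin":0},{"x":0,"y":0,"z":0,"spin":0},{"x":0,"y":0,"z":-3,"spin":0},{"x":0,"y":0,"z":-4.5,"spin":0}]' 35
python3 -c "
from h import *
plan(459,-216,105,.157)"
```

```text
clock: 4.65
eef_pos: [625.5, -211.8, 102.8]
tool_rot: [-3.141, 0.008, -0.233]
force: [0.7, -0.6, -0.3]
width: 29.8
at [ 625.5 -211.8  102.8] rot [-3.1408  0.0075 -0.233 ] clk 4.65 F [ 0.7 -0.6 -0.3] w 29.8
total tool-frame now cm [-16.103   4.258  -0.098] spin -0.39
0 [-4.03, 1.06, -0.02] -0.098
1 [-4.11, 0.67, -0.02] -0.098
2 [-4.16, 0.26, -0.02] -0.098
3 [-4.16, -0.14, -0.02] -0.098
```

```bash
python3 -m crank '[{"x":-4.1,"y":1.0,"z":-0.5,"spin":-0.1},{"x":-4.1,"y":0.7,"z":0,"spin":-0.1},{"x":-4.2,"y":0.3,"z":0,"spin":-0.1},{"x":-4.2,"y":-0.1,"z":0,"spin":-0.09},{"x":0,"y":0,"z":0,"spin":0}]'
python3 - <<'E'
from h import *
cv2.imwrite("pics/w5.png",vision.get_image("wrist"))
plan(459,-216,28,.157)
E
```

```text
clock: 5.15
eef_pos: [452.1, -218.1, 109.9]
tool_rot: [-3.138, 0.009, 0.154]
force: [0.9, -0.7, 0.3]
width: 30.0
at [ 456.8 -218.3  110.3] rot [-3.14    0.0032  0.1538] clk 5.2 F [ 1.2  0.2 -0.5] w 29.52
total tool-frame now cm [ 0.284 -0.183  8.23 ] spin -0.0032
0 [0.14, -0.09, 4.12] -0.002
1 [0.14, -0.09, 4.12] -0.002
```

View pics/w5.png

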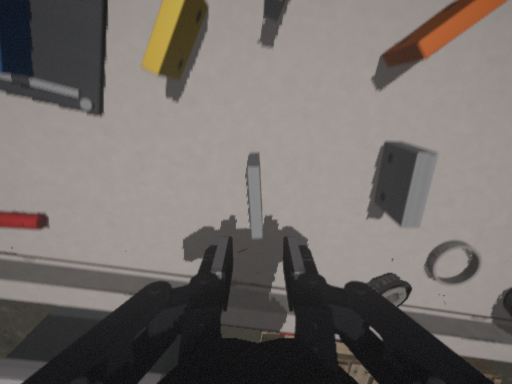

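Run:
```python
from h import *
i=cv2.imread("pics/w5.png")
cv2.imwrite("pics/w5c.png",cv2.resize(i[145:245,215:300],None,fx=6,fy=6,interpolation=cv2.INTER_CUBIC))
```

```text
(no output)
```

View pics/w5c.png

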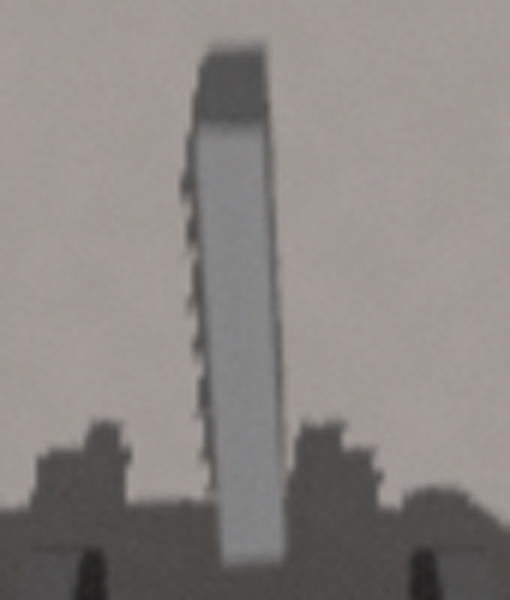

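```bash
cat >> h.py <<'E'
def top4(C,o,k,z=56):
    c=cal("wrist"); s=ctrl.read_state(); R=Ro.from_euler('xyz',s['tool_rot']).as_matrix()
    P=np.array([onz(c,((p[0]+.5)/k-.5+o[0],(p[1]+.5)/k-.5+o[1]),z) for p in C])
    Q=(P-s['eef_pos'])@R; d=(P[0]+P[1]-P[2]-P[3])/2; dq=(Q[0]+Q[1]-Q[2]-Q[3])/2
    print("world",P.mean(0).round(1),"yaw",np.arctan2(d[1],d[0]).round(3),"len",np.linalg.norm(d).round(1),"thk",np.linalg.norm(P[0]-P[1]).round(1),np.linalg.norm(P[3]-P[2]).round(1))
    print("tool-frame centre",Q.mean(0).round(1),"spin needed",np.arctan2(dq[1],dq[0]).round(3))
E
python3 -c "
from h import *
top4([(198,125),(268,125),(286,560),(220,563)],(215,145),6)
plan(459,-216,28,.157)"
```

```text
world [ 464.6 -215.8   56. ] yaw 0.194 len 60.2 thk 8.6 8.9
tool-frame centre [ 8.3 -1.2 54.3] spin needed -0.04
at [ 456.8 -218.3  110.3] rot [-3.14    0.0032  0.1538] clk 5.2 F [ 1.2  0.2 -0.5] w 29.52
total tool-frame now cm [ 0.284 -0.183  8.23 ] spin -0.0032
0 [0.14, -0.09, 4.12] -0.002
1 [0.14, -0.09, 4.12] -0.002
```

```bash
python3 -m crank '[{"x":0.5,"y":-0.1,"z":1.0,"spin":-0.04},{"x":0,"y":0,"z":2.0,"spin":0},{"x":0,"y":0,"z":2.7,"spin":0},{"x":0,"y":0,"z":2.2,"spin":0},{"x":0,"y":0,"z":0,"spin":0}]' 35
python3 -m crank '[{"x":0,"y":0,"z":0,"spin":0},{"x":0,"y":0,"z":0,"spin":0},{"x":0,"y":0,"z":0,"spin":0},{"x":0,"y":0,"z":0,"spin":0},{"x":0,"y":0,"z":0,"spin":0}]' 0
python3 -m crank '[{"x":0,"y":0,"z":0,"spin":0}]'
```

```text
clock: 5.7
eef_pos: [465.1, -214.8, 28.1]
tool_rot: [-3.139, 0.003, 0.199]
force: [-0.8, -0.0, 1.1]
width: 30.3
clock: 6.2
eef_pos: [465.4, -216.4, 31.8]
tool_rot: [3.141, -0.001, 0.197]
force: [-0.5, -0.4, -1.9]
width: 8.0
clock: 6.3
eef_pos: [465.3, -216.4, 31.6]
tool_rot: [3.141, -0.0, 0.197]
force: [-0.2, 0.1, -2.1]
width: 7.8
```

```bash
python3 -m crank '[{"x":0,"y":0,"z":0,"spin":0},{"x":0,"y":0,"z":0,"spin":0},{"x":0,"y":0,"z":-3,"spin":0},{"x":0,"y":0,"z":-4.5,"spin":0}]' 35
python3 -c "
from h import *
plan(480,-336,110,.096)"
```

```text
clock: 6.7
eef_pos: [463.4, -215.6, 105.3]
tool_rot: [-3.139, 0.005, 0.197]
force: [1.2, 0.2, 0.3]
width: 29.8
at [ 463.4 -215.6  105.3] rot [-3.1385  0.0046  0.1969] clk 6.7 F [1.2 0.2 0.3] w 29.84
total tool-frame now cm [-0.728 12.134 -0.508] spin 0.1009
0 [-0.24, 4.04, -0.17] 0.034
1 [-0.11, 4.05, -0.17] 0.034
2 [0.03, 4.05, -0.17] 0.034
```

```bash
python3 -m crank '[{"x":-0.3,"y":4.0,"z":-0.4,"spin":0.035},{"x":-0.1,"y":4.0,"z":0,"spin":0.035},{"x":0,"y":4.1,"z":0,"spin":0.03},{"x":0,"y":0,"z":0,"spin":0},{"x":0,"y":0,"z":0,"spin":0}]'
python3 - <<'E'
from h import *
i=vision.get_image("wrist")
cv2.imwrite("pics/w6.png",i)
cv2.imwrite("pics/w6c.png",cv2.resize(i[140:250,215:305],None,fx=6,fy=6,interpolation=cv2.INTER_CUBIC))
E
```

```text
clock: 7.2
eef_pos: [480.0, -337.4, 110.2]
tool_rot: [-3.142, 0.0, 0.095]
force: [0.2, 0.5, 0.1]
width: 29.8
```

View pics/w6.png

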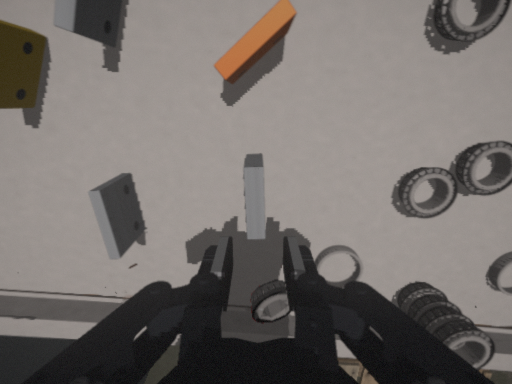

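View pics/w6c.png

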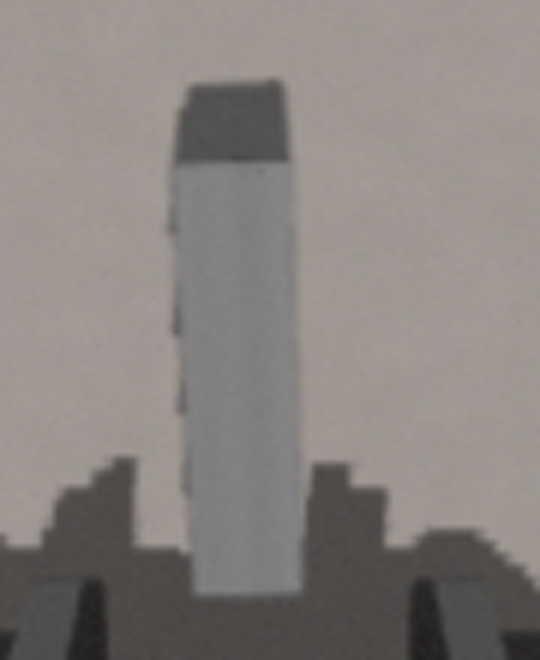

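```bash
python3 -c "
from h import *
top4([(174,161),(291,161),(303,592),(192,594)],(215,140),6)
plan(487,-336,28,.11)"
```

```text
world [ 488.  -333.3   56. ] yaw 0.126 len 59.6 thk 14.4 15.0
tool-frame centre [ 8.  -1.6 54. ] spin needed -0.029
at [ 480.2 -335.8  110. ] rot [-3.1404e+00  5.0000e-04  9.6600e-02] clk 7.25 F [-0.   0.3 -0.4] w 29.92
total tool-frame now cm [0.675 0.098 8.204] spin -0.0134
0 [0.34, 0.05, 4.1] -0.007
1 [0.34, 0.05, 4.1] -0.007
```

```bash
python3 -m crank '[{"x":0.7,"y":-0.1,"z":1.0,"spin":-0.03},{"x":0,"y":0,"z":2.0,"spin":0},{"x":0,"y":0,"z":2.7,"spin":0},{"x":0,"y":0,"z":2.2,"spin":0},{"x":0,"y":0,"z":0,"spin":0}]' 35
python3 -m crank '[{"x":0,"y":0,"z":0,"spin":0},{"x":0,"y":0,"z":0,"spin":0},{"x":0,"y":0,"z":0,"spin":0},{"x":0,"y":0,"z":0,"spin":0},{"x":0,"y":0,"z":0,"spin":0}]' 0
python3 -m crank '[{"x":0,"y":0,"z":0,"spin":0},{"x":0,"y":0,"z":0,"spin":0},{"x":0,"y":0,"z":-3,"spin":0},{"x":0,"y":0,"z":-4.5,"spin":0}]' 35
python3 -c "
from h import *
plan(613,-214,115,-.235)"
```

```text
clock: 7.75
eef_pos: [486.1, -331.4, 28.0]
tool_rot: [-3.136, 0.005, 0.13]
force: [0.2, 0.1, -0.2]
width: 30.0
clock: 8.25
eef_pos: [487.7, -334.9, 31.8]
tool_rot: [3.141, -0.001, 0.127]
force: [0.1, -0.7, -3.1]
width: 14.1
clock: 8.65
eef_pos: [485.8, -333.7, 105.0]
tool_rot: [-3.138, 0.004, 0.127]
force: [0.7, -0.5, -0.1]
width: 29.8
at [ 485.8 -333.7  105. ] rot [-3.138   0.0042  0.1268] clk 8.65 F [ 0.7 -0.5 -0.1] w 29.8
total tool-frame now cm [ 14.124 -10.268  -1.025] spin 0.3618
0 [3.53, -2.57, -0.26] 0.09
1 [3.28, -2.88, -0.26] 0.09
2 [3.01, -3.16, -0.26] 0.09
3 [2.71, -3.42, -0.26] 0.09
```

S2 reads 7.8, S1 reads 10.8 and S3 reads 14.1, so S1 (far, at about 623, -213) is the 12 mm plate. I'm returning to it.

```bash
python3 -m crank '[{"x":3.5,"y":-2.5,"z":-0.3,"spin":0.09},{"x":3.3,"y":-2.9,"z":-0.3,"spin":0.09},{"x":3.0,"y":-3.2,"z":-0.3,"spin":0.09},{"x":2.7,"y":-3.4,"z":0,"spin":0.09},{"x":0,"y":0,"z":0,"spin":0}]'
python3 -m crank '[{"x":0,"y":0,"z":0,"spin":0}]'
python3 - <<'E'
from h import *
i=vision.get_image("wrist")
cv2.imwrite("pics/w7.png",i)
cv2.imwrite("pics/w7c.png",cv2.resize(i[140:250,215:305],None,fx=6,fy=6,interpolation=cv2.INTER_CUBIC))
E
```

```text
clock: 9.15
eef_pos: [620.5, -206.4, 115.6]
tool_rot: [-3.136, -0.004, -0.224]
force: [-0.7, 0.8, 0.5]
width: 30.0
clock: 9.25
eef_pos: [615.1, -213.5, 115.2]
tool_rot: [-3.141, -0.0, -0.229]
force: [-1.3, 0.3, 0.3]
width: 29.9
```

View pics/w7.png

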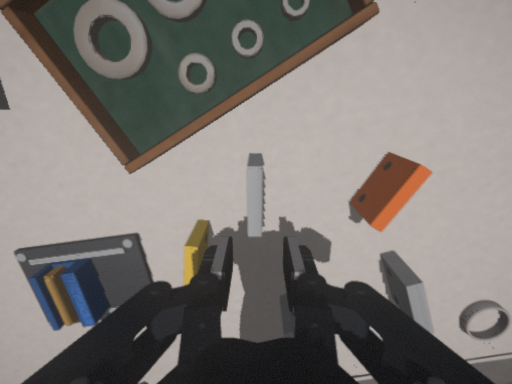

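View pics/w7c.png

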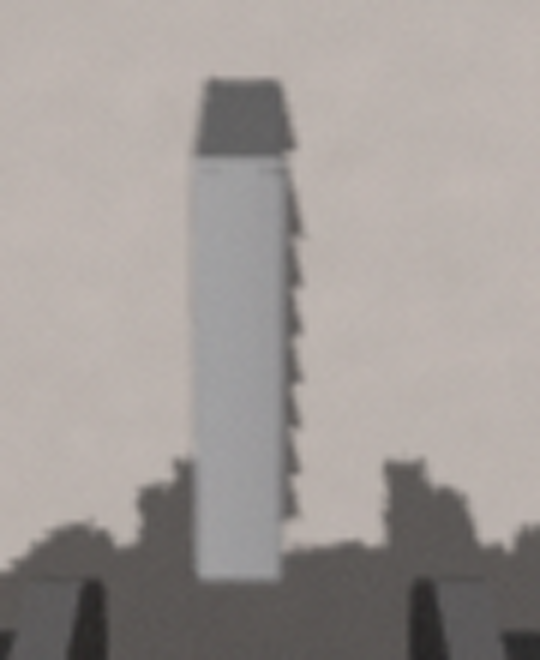

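```bash
python3 -c "
from h import *
top4([(194,155),(285,155),(281,578),(196,580)],(215,140),6)
plan(622,-214,28,-.235)
c=cal('wrist')
"
```

```text
world [ 621.6 -215.4   56. ] yaw -0.238 len 59.7 thk 11.5 11.7
tool-frame centre [ 7.6 -1.9 59.3] spin needed 0.005
at [ 613.8 -215.4  115.3] rot [ 3.1408e+00  5.0000e-04 -2.3220e-01] clk 9.3 F [-0.2 -0.5 -0.1] w 29.61
total tool-frame now cm [ 0.769 -0.335  8.726] spin 0.0028
0 [0.38, -0.17, 4.36] 0.001
1 [0.38, -0.17, 4.36] 0.001
```

```bash
python3 -m crank '[{"x":0.7,"y":-0.1,"z":1.0,"spin":0.005},{"x":0,"y":0,"z":2.4,"spin":0},{"x":0,"y":0,"z":2.8,"spin":0},{"x":0,"y":0,"z":2.7,"spin":0},{"x":0,"y":0,"z":0,"spin":0}]' 35
python3 -m crank '[{"x":0,"y":0,"z":0,"spin":0},{"x":0,"y":0,"z":0,"spin":0},{"x":0,"y":0,"z":0,"spin":0},{"x":0,"y":0,"z":0,"spin":0},{"x":0,"y":0,"z":0,"spin":0}]' 0
python3 - <<'E'
from h import *
i=vision.get_image("wrist")
cv2.imwrite("pics/w8.png",i)
cv2.imwrite("pics/w8c.png",cv2.resize(i[200:370,195:325],None,fx=4,fy=4,interpolation=cv2.INTER_CUBIC))
plan(622,-214,28,-.235)
E
```

```text
clock: 9.8
eef_pos: [617.4, -216.3, 22.1]
tool_rot: [-3.141, 0.008, -0.241]
force: [-1.2, 0.3, -1.2]
width: 29.9
clock: 10.3
eef_pos: [621.6, -215.9, 27.0]
tool_rot: [3.142, -0.001, -0.238]
force: [0.4, -0.5, -1.2]
width: 11.0
at [ 621.5 -215.8   26.9] rot [ 3.1416e+00 -7.0000e-04 -2.3810e-01] clk 10.35 F [ 0.2  0.1 -2.1] w 11.15
total tool-frame now cm [ 0.003 -0.19  -0.114] spin -0.0031
0 [0.0, -0.19, -0.11] -0.003
```

View pics/w8c.png

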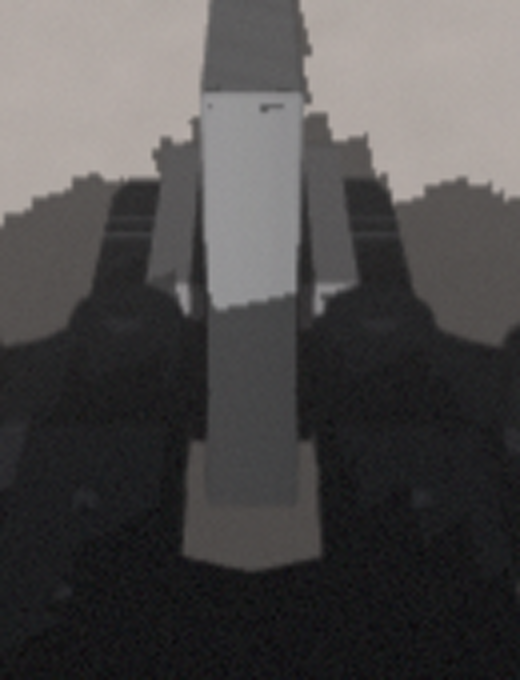

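```bash
python3 -c "
from h import *
top4([(202,92),(302,92),(298,504),(206,504)],(195,200),4)
plan(552,-13,130,0.07)"
```

```text
world [ 623.1 -217.    56. ] yaw -0.238 len 59.3 thk 11.4 12.1
tool-frame centre [  1.8   0.7 -29.1] spin needed -0.001
at [ 621.5 -215.8   26.9] rot [ 3.1416e+00 -7.0000e-04 -2.3810e-01] clk 10.35 F [ 0.2  0.1 -2.1] w 11.15
total tool-frame now cm [-11.532 -18.072 -10.323] spin -0.3081
0 [-2.31, -3.61, -2.06] -0.062
1 [-2.08, -3.75, -2.06] -0.062
2 [-1.84, -3.87, -2.06] -0.062
3 [-1.6, -3.98, -2.06] -0.062
4 [-1.35, -4.07, -2.06] -0.062
```

```bash
python3 -m crank '[{"x":0,"y":0,"z":-1.5,"spin":0},{"x":0,"y":0,"z":-3.5,"spin":0},{"x":0,"y":0,"z":-3.5,"spin":0},{"x":0,"y":0,"z":-1.5,"spin":0}]'
python3 -c "
from h import *
plan(490,-15,130,-.085)"
```

```text
clock: 10.75
eef_pos: [623.4, -216.8, 130.9]
tool_rot: [3.141, -0.007, -0.238]
force: [0.1, 0.1, -2.4]
width: 11.2
at [ 623.4 -216.8  130.9] rot [ 3.1409 -0.0066 -0.2383] clk 10.75 F [ 0.1  0.1 -2.4] w 11.24
total tool-frame now cm [-17.729 -16.461  -0.041] spin -0.1533
0 [-3.55, -3.29, -0.01] -0.031
1 [-3.44, -3.4, -0.01] -0.031
2 [-3.34, -3.5, -0.01] -0.031
3 [-3.23, -3.6, -0.01] -0.031
4 [-3.12, -3.7, -0.01] -0.031
```

```bash
python3 -m crank '[{"x":-3.5,"y":-3.3,"z":0,"spin":-0.03},{"x":-3.4,"y":-3.4,"z":0,"spin":-0.03},{"x":-3.3,"y":-3.5,"z":0,"spin":-0.03},{"x":-3.2,"y":-3.6,"z":0,"spin":-0.03},{"x":-3.1,"y":-3.7,"z":0,"spin":-0.03}]'
python3 -m crank '[{"x":0,"y":0,"z":0,"spin":0},{"x":0,"y":0,"z":0,"spin":0},{"x":0,"y":0,"z":0,"spin":0}]'
python3 - <<'E'
from h import *
i=vision.get_image("wrist")
cv2.imwrite("pics/w9.png",i)
plan(552,-15,100,-.085)
E
```

```text
clock: 11.25
eef_pos: [488.5, -12.8, 126.6]
tool_rot: [-3.141, -0.001, -0.087]
force: [0.7, 1.3, -1.2]
width: 11.1
clock: 11.55
eef_pos: [490.7, -15.1, 126.6]
tool_rot: [3.141, -0.002, -0.089]
force: [0.5, 0.3, -2.3]
width: 11.1
at [490.8 -15.5 126.5] rot [ 3.1409e+00 -1.4000e-03 -9.0100e-02] clk 11.6 F [-0.8 -0.9 -0.9] w 11.2
total tool-frame now cm [ 6.092 -0.602  2.663] spin -0.0051
0 [3.05, -0.3, 1.33] -0.003
1 [3.05, -0.29, 1.33] -0.003
```

View pics/w9.png

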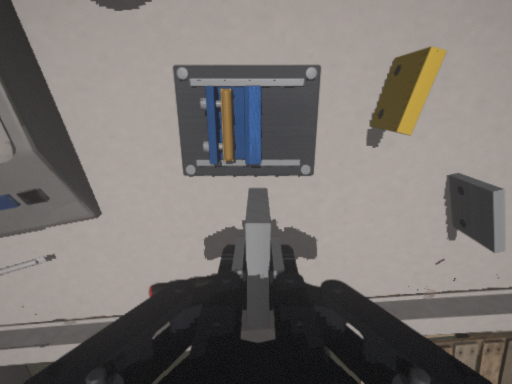

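Run:
```python
import cv2
i=cv2.imread("pics/w9.png"); cv2.imwrite("pics/w9c.png",cv2.resize(i[60:182,170:326],None,fx=5,fy=5,interpolation=cv2.INTER_CUBIC))
cv2.imwrite("pics/w9p.png",cv2.resize(i[180:350,195:325],None,fx=4,fy=4,interpolation=cv2.INTER_CUBIC))
```

```text
(no output)
```

View pics/w9c.png

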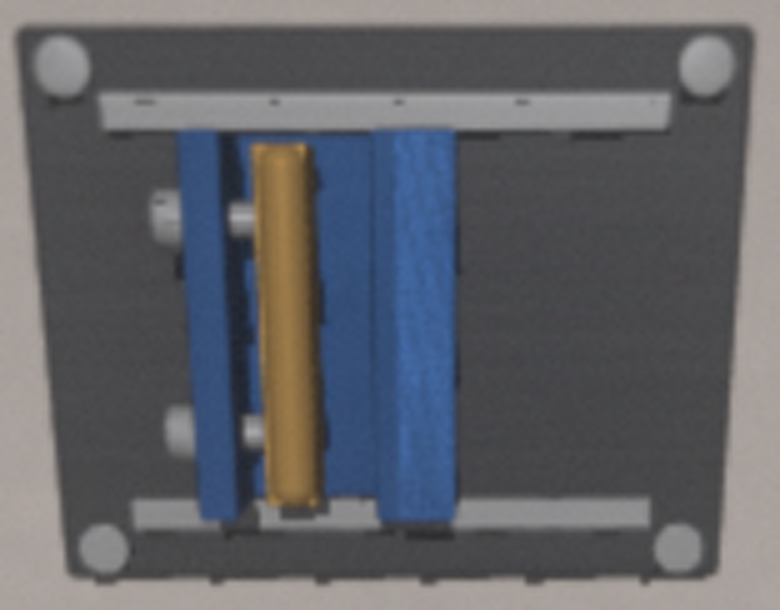

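View pics/w9p.png

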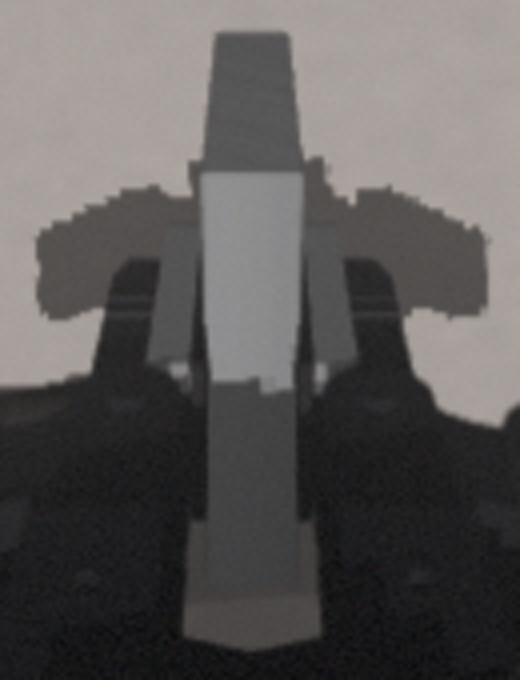

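Run:
```python
from h import *
c=cal("wrist"); s=ctrl.read_state(); R=Ro.from_euler('xyz',s['tool_rot']).as_matrix(); t=s['eef_pos']
def T(p,z,o=(170,60),k=5):
    P=onz(c,((p[0]+.5)/k-.5+o[0],(p[1]+.5)/k-.5+o[1]),z); return (P-t)@R,P
def show(n,L,z,**a):
    Q=[T(p,z,**a) for p in L]
    print(n,[q[0][:2].round(1).tolist() for q in Q],'mean',np.mean([q[0] for q in Q],0).round(2),'world',np.mean([q[1] for q in Q],0).round(1))
show('base',[(18,28),(752,28),(717,577),(70,577)],8)
show('fixouter',[(456,130),(456,520)],36)
show('fixinneredge',[(393,130),(397,520)],36)
show('wallouter',[(180,130),(202,520)],36)
show('wallinner',[(218,130),(238,520)],36)
show('brass',[(282,145),(295,505)],36)
zt=t[2]+29
show('platetop',[(200,172),(303,172),(298,598),(207,598)],zt,o=(195,180),k=4)
show('platefoot',[(217,32),(288,32)],zt-56,o=(195,180),k=4)
```

```text
base [[112.1, -72.6], [112.3, 54.8], [13.8, 55.5], [13.8, -72.5]] mean [ 62.99  -8.72 118.63] world [554.4 -12.6   8. ]
fixouter [[94.7, 3.2], [31.7, 3.4]] mean [63.18  3.31 90.64] world [553.5 -24.5  36. ]
fixinneredge [[94.7, -6.8], [31.7, -6.8]] mean [63.17 -6.83 90.63] world [554.4 -14.4  36. ]
wallouter [[94.6, -40.6], [31.6, -40.8]] mean [ 63.13 -40.71  90.61] world [557.4  19.3  36. ]
wallinner [[94.6, -34.6], [31.6, -34.5]] mean [ 63.14 -34.56  90.61] world [556.9  13.2  36. ]
brass [[92.4, -24.5], [34.3, -24.5]] mean [ 63.37 -24.52  90.62] world [556.2   3.2  36. ]
platetop [[31.3, -5.2], [31.3, 6.5], [-30.4, 6.8], [-30.4, -5.2]] mean [  0.46   0.74 -29.  ] world [491.1 -16.3 155.5]
platefoot [[30.1, -5.0], [30.1, 6.6]] mean [30.11  0.79 27.04] world [520.7 -19.   99.5]
```

```bash
python3 -m crank '[{"x":3.1,"y":-0.8,"z":0,"spin":0},{"x":3.2,"y":-0.9,"z":0,"spin":0},{"x":0,"y":0,"z":2.0,"spin":0},{"x":0,"y":0,"z":3.0,"spin":0},{"x":0,"y":0,"z":0,"spin":0}]'
python3 -m crank '[{"x":0,"y":0,"z":0,"spin":0},{"x":0,"y":0,"z":0,"spin":0}]'
python3 - <<'E'
from h import *
for n in("wrist","side","top"):
    i=vision.get_image(n); cv2.imwrite(f"pics/x10{n}.png",i)
    if n=="side": cv2.imwrite("pics/x10sc.png",cv2.resize(i[100:220,190:320],None,fx=5,fy=5,interpolation=cv2.INTER_CUBIC))
plan(552,-15,70,-.09)
E
```

```text
clock: 12.1
eef_pos: [551.7, -4.2, 73.1]
tool_rot: [3.14, 0.007, -0.09]
force: [-1.6, 0.4, -2.6]
width: 11.4
clock: 12.3
eef_pos: [555.0, -3.6, 77.5]
tool_rot: [3.142, -0.002, -0.089]
force: [-0.0, 0.1, -2.2]
width: 11.0
at [554.9  -3.   77.6] rot [-3.1414e+00 -2.3000e-03 -8.8500e-02] clk 12.45 F [ 0.3 -0.5 -2. ] w 11.17
total tool-frame now cm [-0.185  1.221  0.756] spin 0.0015
0 [-0.18, 1.22, 0.76] 0.001
```

View pics/x10wrist.png

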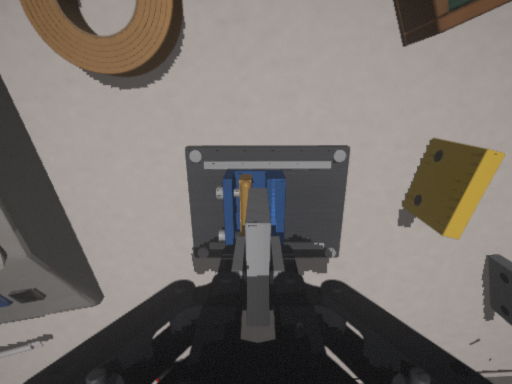

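View pics/x10sc.png

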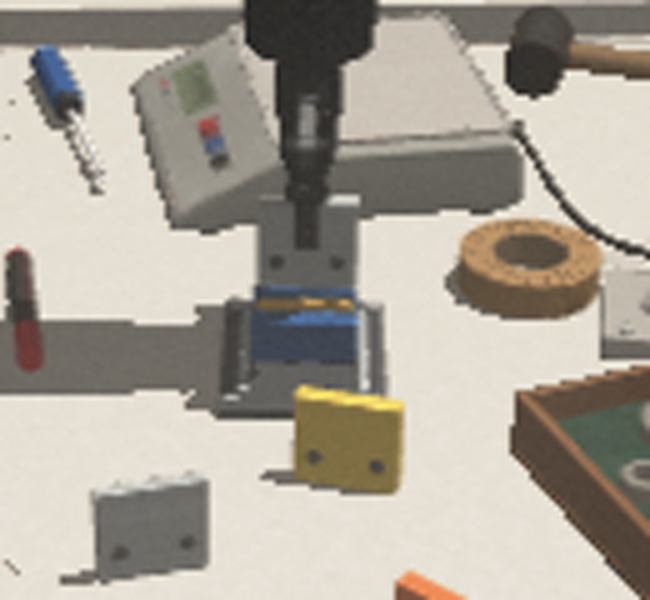

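Run:
```python
import cv2
i=cv2.imread("pics/x10wrist.png"); cv2.imwrite("pics/x10c.png",cv2.resize(i[140:265,180:355],None,fx=4.5,fy=4.5,interpolation=cv2.INTER_CUBIC))
```

```text
(no output)
```

View pics/x10c.png

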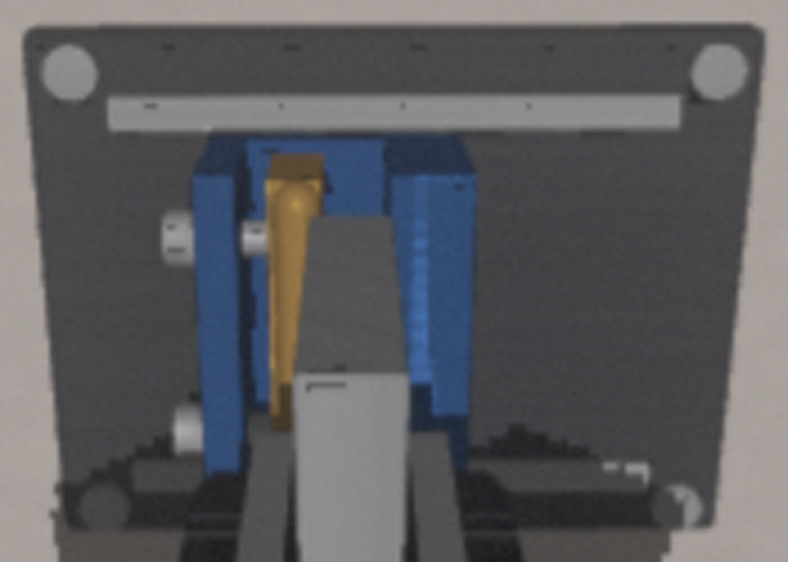

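Run:
```python
from h import *
c=cal("wrist"); s=ctrl.read_state(); R=Ro.from_euler('xyz',s['tool_rot']).as_matrix(); t=s['eef_pos']
def T(p,z,o=(180,140),k=4.5):
    P=onz(c,((p[0]+.5)/k-.5+o[0],(p[1]+.5)/k-.5+o[1]),z); return (P-t)@R,P
def show(n,L,z,**a):
    Q=[T(p,z,**a) for p in L]
    print(n,[q[0][:2].round(1).tolist() for q in Q],'mean',np.mean([q[0] for q in Q],0).round(2))
print(t)
show('base',[(25,30),(763,27),(715,527),(66,527)],8)
show('fixouter',[(477,176),(467,470)],36)
show('wallouter',[(193,176),(206,470)],36)
show('fixedfloor back',[(386,140)],14)
show('platefoot',[(313,216),(390,216)],t[2]-27)
show('platetopfar',[(297,374),(409,374)],t[2]+29)
show('brassfar top',[(266,180),(322,180)],36)
```

```text
[554.90093591  -3.00511615  77.56709202]
base [[50.0, -55.5], [50.6, 71.5], [-48.2, 72.8], [-48.3, -55.8]] mean [ 1.03  8.26 69.57]
fixouter [[32.0, 20.3], [-19.7, 20.4]] mean [ 6.15 20.34 41.58]
wallouter [[32.0, -23.9], [-19.7, -23.8]] mean [  6.11 -23.88  41.59]
fixedfloor back [[32.2, 6.7]] mean [32.15  6.73 63.64]
platefoot [[30.1, -4.8], [30.1, 6.4]] mean [30.12  0.77 27.07]
platetopfar [[31.3, -4.8], [31.3, 6.6]] mean [ 31.26   0.92 -28.93]
brassfar top [[31.3, -12.6], [31.3, -3.8]] mean [31.32 -8.2  41.64]
```

```bash
python3 -m crank '[{"x":0,"y":0,"z":0.6,"spin":0},{"x":0,"y":0,"z":0.5,"spin":0},{"x":0,"y":0,"z":0,"spin":0}]'
python3 -m crank '[{"x":0,"y":0,"z":0.2,"spin":0},{"x":0,"y":0,"z":0.2,"spin":0},{"x":0,"y":0,"z":0,"spin":0}]'
python3 -m crank '[{"x":0,"y":0,"z":0.2,"spin":0},{"x":0,"y":0,"z":0,"spin":0}]'
```

```text
clock: 12.75
eef_pos: [553.4, -2.7, 64.6]
tool_rot: [3.141, 0.001, -0.088]
force: [-0.0, -0.3, -2.0]
width: 11.3
clock: 13.05
eef_pos: [554.1, -3.1, 61.2]
tool_rot: [3.141, -0.0, -0.088]
force: [-0.4, 0.4, -1.3]
width: 11.1
clock: 13.25
eef_pos: [554.3, -3.4, 59.5]
tool_rot: [3.141, -0.001, -0.089]
force: [0.4, -1.9, 0.5]
width: 11.3
```

```bash
python3 -m crank '[{"x":0,"y":0,"z":0.2,"spin":0},{"x":0,"y":0,"z":0,"spin":0}]'
python3 -m crank '[{"x":0,"y":0,"z":0.2,"spin":0},{"x":0,"y":0,"z":0,"spin":0}]'
python3 -m crank '[{"x":0,"y":0,"z":0.2,"spin":0},{"x":0,"y":0,"z":0,"spin":0}]'
```

```text
clock: 13.45
eef_pos: [554.6, -3.4, 57.9]
tool_rot: [3.141, -0.001, -0.088]
force: [0.3, -1.0, 5.2]
width: 10.8
clock: 13.65
eef_pos: [554.8, -3.4, 55.9]
tool_rot: [3.141, -0.002, -0.089]
force: [0.2, -2.4, 3.7]
width: 11.1
clock: 13.85
eef_pos: [554.8, -3.4, 53.8]
tool_rot: [3.141, -0.002, -0.088]
force: [-0.1, -2.5, 4.9]
width: 11.3
```

```bash
python3 -m crank '[{"x":0,"y":0,"z":0.2,"spin":0},{"x":0,"y":0,"z":0.2,"spin":0},{"x":0,"y":0,"z":0,"spin":0}]'
python3 -m crank '[{"x":0,"y":0,"z":0.2,"spin":0},{"x":0,"y":0,"z":0.2,"spin":0},{"x":0,"y":0,"z":0,"spin":0}]'
python3 -m crank '[{"x":0,"y":0,"z":0.15,"spin":0},{"x":0,"y":0,"z":0.1,"spin":0},{"x":0,"y":0,"z":0,"spin":0}]'
```

```text
clock: 14.15
eef_pos: [554.8, -3.4, 49.6]
tool_rot: [3.141, -0.002, -0.089]
force: [0.5, -2.1, 2.6]
width: 11.2
clock: 14.45
eef_pos: [554.7, -3.3, 45.5]
tool_rot: [3.141, -0.001, -0.089]
force: [1.0, -3.6, 3.0]
width: 11.0
clock: 14.75
eef_pos: [554.5, -3.4, 43.0]
tool_rot: [3.141, -0.001, -0.089]
force: [0.5, -3.5, 3.9]
width: 10.9
```

```bash
python3 -m crank '[{"x":0,"y":0,"z":0.1,"spin":0},{"x":0,"y":0,"z":0,"spin":0}]'
python3 -m crank '[{"x":0,"y":0,"z":0.1,"spin":0},{"x":0,"y":0,"z":0,"spin":0}]'
python3 -m crank '[{"x":0,"y":0,"z":0.1,"spin":0},{"x":0,"y":0,"z":0,"spin":0}]'
```

```text
clock: 14.95
eef_pos: [554.4, -3.4, 42.0]
tool_rot: [3.141, -0.001, -0.089]
force: [1.0, -2.7, 4.7]
width: 10.9
clock: 15.15
eef_pos: [554.3, -3.3, 40.9]
tool_rot: [3.141, -0.001, -0.089]
force: [1.2, -5.5, 3.6]
width: 10.7
clock: 15.35
eef_pos: [554.4, -3.3, 40.7]
tool_rot: [3.141, -0.001, -0.089]
force: [-1.2, -4.0, 11.1]
width: 11.2
```

Run:
```python
from h import *
for n in("side","wrist"):
    i=vision.get_image(n); cv2.imwrite(f"pics/x11{n}.png",i)
    if n=="side": cv2.imwrite("pics/x11sc.png",cv2.resize(i[120:200,210:300],None,fx=7,fy=7,interpolation=cv2.INTER_CUBIC))
print(ctrl.read_state()['force'])
```

```text
[-0.938164   -4.63469316 11.53693994]
```

View pics/x11sc.png

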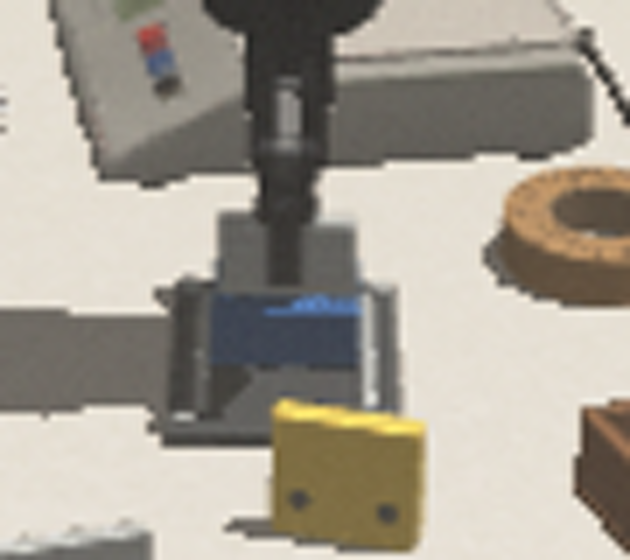

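View pics/x11wrist.png

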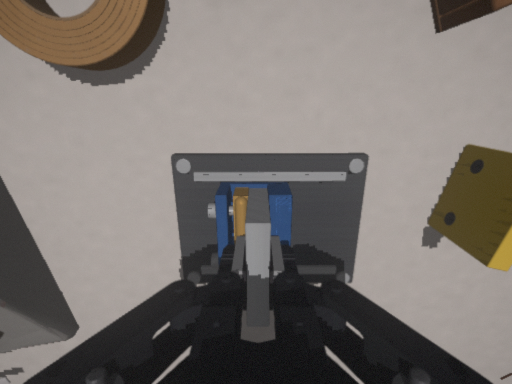

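```bash
python3 -m crank '[{"x":0,"y":0,"z":0.1,"spin":0},{"x":0,"y":0,"z":0,"spin":0}]'
python3 - <<'E'
import cv2
i=cv2.imread("pics/x11wrist.png"); cv2.imwrite("pics/x11c.png",cv2.resize(i[145:290,170:370],None,fx=4,fy=4,interpolation=cv2.INTER_CUBIC))
E
```

```text
clock: 15.65
eef_pos: [554.4, -3.3, 40.6]
tool_rot: [3.142, -0.001, -0.089]
force: [-3.2, -4.4, 19.8]
width: 10.9
```

View pics/x11c.png

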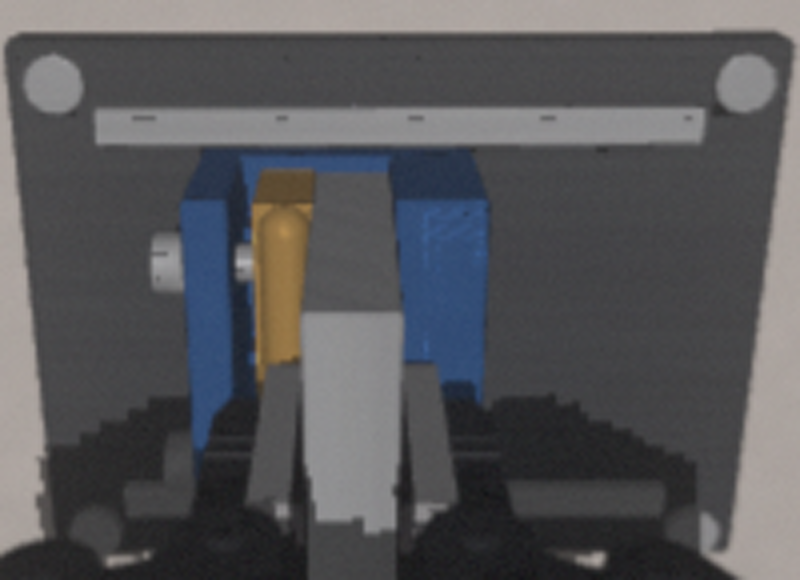

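```bash
python3 - <<'E'
from h import *
c=cal("wrist"); s=ctrl.read_state(); R=Ro.from_euler('xyz',s['tool_rot']).as_matrix(); t=s['eef_pos']
def show(n,L,z,o=(170,145),k=4):
    P=[onz(c,((p[0]+.5)/k-.5+o[0],(p[1]+.5)/k-.5+o[1]),z) for p in L]; Q=(np.array(P)-t)@R
    print(n,Q[:,:2].round(1).tolist())
show('plate top far',[(302,312),(403,312)],70)
show('plate foot-ish far at floor z',[(318,172),(388,172)],14)
show('fixed far z36',[(397,200),(487,200)],36)
show('wall far',[(182,200)],36)
show('fixed carriage floor back',[(300,152)],14)
show('base',[(7,35),(793,37)],8)
E
python3 -m crank '[{"x":0,"y":0,"z":-0.15,"spin":0},{"x":0,"y":0,"z":0,"spin":0}]'
```

```text
plate top far [[31.5, -5.0], [31.5, 6.5]]
plate foot-ish far at floor z [[30.2, -4.8], [30.3, 6.6]]
fixed far z36 [[33.1, 7.1], [33.1, 20.0]]
wall far [[33.1, -23.6]]
fixed carriage floor back [[33.6, -7.7]]
base [[51.5, -55.0], [51.2, 71.8]]
clock: 15.85
eef_pos: [554.3, -3.3, 40.7]
tool_rot: [3.141, -0.001, -0.089]
force: [-0.6, -2.9, 8.6]
width: 10.7
```

```bash
python3 -m crank '[{"x":0,"y":0,"z":0,"spin":0},{"x":0,"y":0,"z":0,"spin":0},{"x":0,"y":0,"z":0,"spin":0}]' 35
python3 -m crank '[{"x":0,"y":0,"z":-2,"spin":0},{"x":0,"y":0,"z":-3,"spin":0},{"x":0,"y":0,"z":-4,"spin":0},{"x":-3,"y":0,"z":-2,"spin":0},{"x":-3,"y":0,"z":0,"spin":0}]'
python3 -m crank '[{"x":0,"y":0,"z":0,"spin":0},{"x":0,"y":0,"z":0,"spin":0}]'
python3 - <<'E'
from h import *
for n in("side","wrist","top"):
    i=vision.get_image(n); cv2.imwrite(f"pics/x12{n}.png",i)
i=cv2.imread("pics/x12side.png"); cv2.imwrite("pics/x12sc.png",cv2.resize(i[130:260,190:320],None,fx=5,fy=4.5,interpolation=cv2.INTER_CUBIC))
print(ctrl.read_state()['force'])
E
```

```text
clock: 16.15
eef_pos: [553.3, -1.6, 39.7]
tool_rot: [-3.141, 0.002, -0.087]
force: [0.5, 0.2, 1.0]
width: 29.7
clock: 16.65
eef_pos: [495.7, 3.1, 152.7]
tool_rot: [-3.14, -0.006, -0.088]
force: [-0.3, -0.0, -0.4]
width: 29.7
clock: 16.85
eef_pos: [494.0, 3.1, 150.4]
tool_rot: [-3.141, 0.0, -0.087]
force: [1.0, -0.0, -0.7]
width: 30.0
[ 0.73670765  0.23190747 -0.67493071]
```

View pics/x12wrist.png

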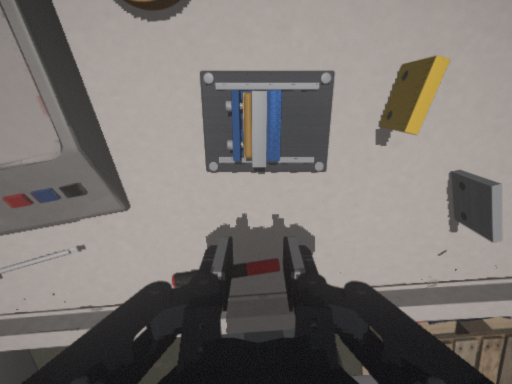

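View pics/x12sc.png

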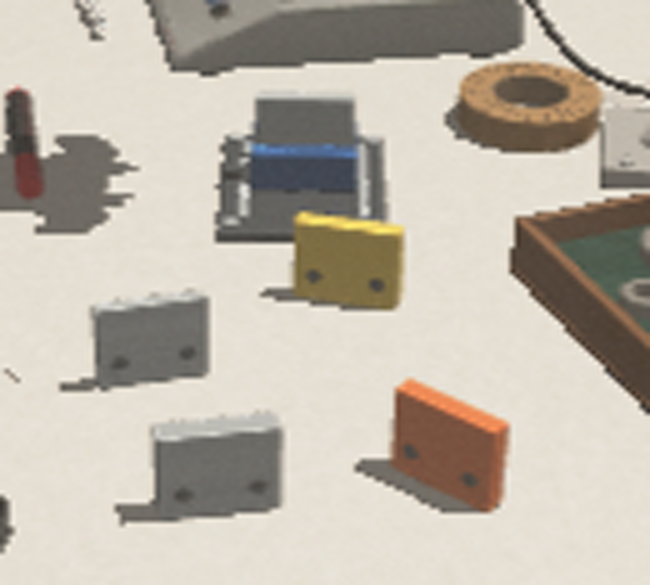

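Run:
```python
import cv2
i=cv2.imread("pics/x12wrist.png"); cv2.imwrite("pics/x12c.png",cv2.resize(i[65:180,195:340],None,fx=5,fy=5,interpolation=cv2.INTER_CUBIC))
```

```text
(no output)
```

View pics/x12c.png

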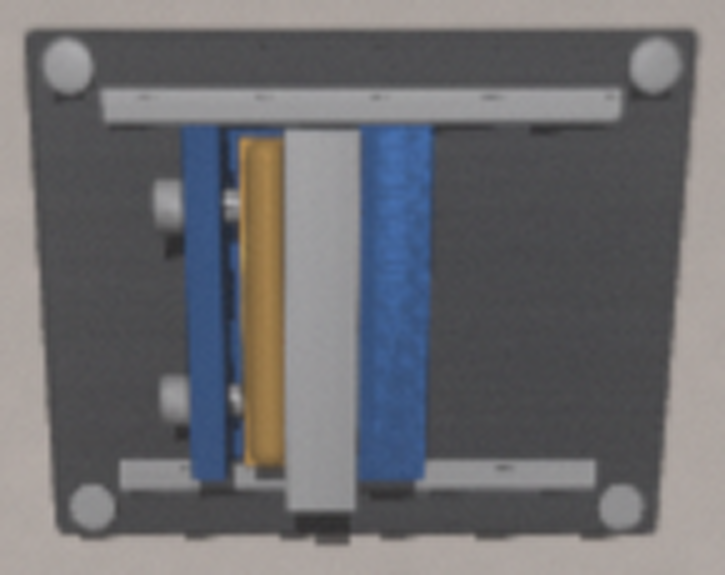

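Run:
```python
from h import *
c=cal("wrist"); s=ctrl.read_state(); R=Ro.from_euler('xyz',s['tool_rot']).as_matrix(); t=s['eef_pos']
def show(n,L,z,o=(195,65),k=5):
    P=[onz(c,((p[0]+.5)/k-.5+o[0],(p[1]+.5)/k-.5+o[1]),z) for p in L]; Q=(np.array(P)-t)@R
    print(n,Q[:,:2].round(1).tolist(),Q.mean(0).round(2))
show('plate',[(284,128),(360,128),(357,511),(286,511)],70)
show('fixed outer',[(432,125),(424,480)],36)
show('wall outer',[(182,125),(192,480)],36)
show('base',[(28,32),(694,32),(655,532),(60,532)],8)
```

```text
plate [[91.0, -4.1], [91.0, 7.5], [31.4, 7.7], [31.4, -4.2]] [61.18  1.71 80.03]
fixed outer [[92.5, 21.1], [29.3, 21.5]] [ 60.89  21.3  114.02]
wall outer [[92.5, -22.7], [29.3, -22.9]] [ 60.87 -22.81 114.03]
base [[109.7, -54.1], [109.7, 72.7], [11.9, 73.5], [11.9, -54.1]] [ 60.82   9.52 142.03]
```

```bash
python3 -c "
from cell import ctrl
print(ctrl.finish_job())"
```

```text
the job is handed in; nothing more can be done
None
```

The 12 mm spacer is in the blue holder's slot, upright and home on the floor, and the job was handed in at about 17 s of the 58 s allowed.

- **Finding it:** I pinched all three plates. The finger openings read 7.8, 10.8–11.2 and 14.1 mm, each about 1 mm low but the expected 3 mm apart. The middle one, the far plate at about (622, -215), is therefore the 12 mm. The widths I measured in the camera pictures agreed.
- **Inserting it:** I found the carriage about 7.5 mm off the base centre along +y in the wrist picture, then pushed the plate down in small steps. It slid with about 5–7 N. It stopped solidly where the floor should be (tool height 40.6 mm, about 41 expected), with at most 20 N measured at the wrist.
- **Last checks:** After release, the plate's top measured within about 0.3 mm of the slot's middle lengthwise, parallel to it and at the expected seated height.
- **The rest of the bench:** The 9 and 15 mm plates are still standing where they were, apart from the light pinch. The pinch could have shifted them by a millimetre or so, and I did not re-measure them. I did not touch the tape roll, marker, bearing or ring. The last wrist and side pictures show the tape roll and marker in place; I did not check the bearing and ring in a last picture. The robot was clear of everything when I handed in.

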